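Put the sample box home and shut the tile display case

ROBOT

A 6-joint arm with a two-finger parallel gripper is mounted at the origin on the work surface. World frame = base frame: x ahead of the robot, y to its left, z up, the work surface at z = 0. Lengths are in m, angles in rad, forces in N, time in s.
With the tool pointing down it reaches from about 0.2 to 0.875 m from the base axis. Payload 3.4 kg.
Tool frame: the origin (TCP) lies between the finger pads; the fingertips stand 22 mm ahead of it and the grasp point (between the pads) lies 3 mm ahead of it (bot.tip_reach is the distance from the TCP to the fingertips, in m); z points along the fingers, y is the line along which they close (so a half turn about z gives the same grasp; the last joint's range is limited). The gripper opens to 94 mm and grips with 3 to 60 N. Pads are 16 mm wide; open, the fingers measure 119 mm over their backs; the gripper's body (75 mm by 177 mm) begins 78 mm behind the grasp point.
Start: joints at [1.113, 0.276, 1.505, -0, 1.361, -0.121], TCP at [0.19, 0.543, 0.227] pointing down, gripper open.
Joint ranges: [-2.89, 2.89], [-0.75, 2.08], [0.22, 2.7], [-1.18, 4.32], [0.11, 2.71], [-2.7, 2.7]. Speed limits (rad/s): [2.57, 2.57, 3.14, 3.14, 3.14, 3.14].

INTERFACE

Orientations are given as [roll, pitch, yaw] about the fixed x, y, z axes, in that order (R = Rz(yaw) Ry(pitch) Rx(roll)).
In Python, from station import monitor, cams, bot gives the robot as it stands.
- The arm moves only by the tool servo_tool, never from a script. Its argument "series" is text: rows parted by semicolons, each of 7 numbers parted by spaces: the finger opening in m, from 0 to 0.094, then the shift along the tool's x, y, z in m, then the turn, a rotation vector about the tool's x, y, z in rad. In form: claw tx ty tz wx wy wz; .... A call has 1 to 10 rows; each row shifts and turns the commanded pose from where the row before left it, along the tool's axes as they then stand; what a row does not reach is not made up. A row lasts 1/10 s, in which the tool goes at most 50 mm and 8.59 degrees, less where a joint would pass 70% of its speed; a pose out of reach is approached as far as the arm can. A call with a gripper value outside its range is refused whole. The fingers move at their own pace and stop on an object; the grip force is fixed at half the most. Time passes only in rows, so rows that do not move let the fingers close. It gives the time, the measured TCP pose, the force, the opening and the grip force at its end, in the units of the state.
- monitor.sense(): the state, without advancing time (a new reading comes with each control period).
- cams.snapshot(name): name is "side" or "top"; returns a dict with "img" (384x512x3 uint8, red, green, blue), "depth" (384x512 float32, m along the optical axis (not along the pixel's ray), 0 where there is no reading), "fov_y" (degrees; the focal length in pixels is half the picture's height over the tangent of half this angle, whatever the lens; pixels are square), "cx", "cy" (the principal point, pixels), "R" (3x3) and "t" (3): a world point X has camera coordinates R X + t. Camera axes: x right, y down, z forward; pixel columns grow to the right and rows downward; lengths in m; the calibration is good to about 2 mm. A picture is of the moment at which its call begins.
- bot.job_done(): hands the job in; it is judged then, once.
The state is a dict: "clock": time; "q": joint angles; "joint_velocities": joint speeds; "joint_efforts": joint torques, N m; "eef_pos": TCP position; "tool_rot": TCP orientation; "contact_force": force on the tool from outside, world axes, zero at the start; "ft_torque": the same for the moment, N m; "width": finger opening in m; "grip_force": force on a finger pad.
Only numpy, scipy, OpenCV 4.12 (cv2) and the standard library are available. Lean on these libraries where they do the work, as an engineer would, in place of code of your own. Each camera call takes 0.05 s, during which the arm holds its last target. There are 200 camera calls.

TASK

The box of sample tiles is sticking out of the display case. Push it gently back in until it meets its stop, then slide the clear door gently along its track until it is fully shut, its edge squeezed firmly home on the rubber strip of the frame, and let go so that it stays shut. Leave the other things on the bench where they are.

Things in the scene. Friction and masses are not known exactly. Their poses are not given: they have to be found in the camera images.
- case: Counter-top display case, 520 wide (y) x 260 deep (x) x 194 mm high, fixed: plywood plinth, aluminium frame, clear panels. Origin: middle of its lower front edge, on the bench, staff side towards the robot; x into the case, y to the robot's left. Floor and sill are level, 30 mm up. Left half (y > 0): fixed pane; right half: doorway. A batten on the floor stops the box when its front is 15 mm inside.
- doorway (a point): Middle of the head rail's lower front edge, at y = -144 mm in the case's front plane (x = 0), 180 mm up. The rail is 14 mm high and 26 mm deep; the case's top, 194 mm up, is flush with it.
- jamb (a point): Centre of the inner face of the right-hand front post (y = -244 mm of the case), 105 mm up. The post carries a rubber-faced strip on adjusting screws: its rubber stands 3 to 23 mm proud of the post, differently each time, unmeasured; only resistance tells where. The rubber gives 2 mm (4 N per mm), then is solid: the door is shut when pressed solid on it (about 14 N on the pull, drag included).
- door (a joint): Opening of the clear sliding door in m: from its leading (right) edge to the post's face; grows as the door slides to +y of the case, up to 0.205. Leaf 262 wide, 150 high, 5 mm thick (x 5.5 to 10.5 mm of the case), 0.55 kg. Its track drags with 6 N, which holds the door where it is let go. Push it with no more than about 20 N, and do not slam it (over 0.12 m/s when nearly shut).
- pull (a point): Middle of the top end of the door's pull, a dark upright square bar 12 x 12 mm, 85 mm long (90 to 175 mm up). Its middle stands 29 mm out from the case's front plane and 45 mm from the door's leading edge; it rides with the door. 28 mm are free between bar and leaf.
- sample_box: White open box of upright sample tiles, 200 long (x) x 100 wide (y) x 125 mm high, 0.4 to 0.8 kg, standing on the case's floor and sticking 45 to 65 mm out of the doorway. Origin: centre of its underside. It slides with 2 to 6 N (a jerk of up to 15 N as it starts); do not push it with more than about 30 N.
- box_front (a point): Middle of the upper edge of the box's front face (the face towards the robot), 155 mm up.
- bowl: White bowl, 170 across, 60 mm high, on the bench to the left; not part of the job. Origin: centre of its foot.
- cutter: Steel ring cutter, 84 across, 45 mm high, on the bench; not part of the job. Origin: centre of its lower rim.
- tile: Patterned tile 100 x 100 x 9 mm lying on the bench to the right; not part of the job. Origin: centre of its underside.
- guide_slat: Wooden slat 260 x 28 x 8 mm lying on the bench; not part of the job. Origin: centre of its underside.

How it is judged:
On the way, in this order (a step that is already met when the one before it is completed fails the run):
1. the sample box is home against its stop (x of box_front in the frame of case above 0.012 m and angle between sample_box's own z axis and vertical below 0.06 rad), for 0.2 s.
2. the door is shut against the rubber and let go (all of step 1 and value of joint door below 0.026 m and contact force between door and anything else above 5 N and contact force between each of the fingers, the arm and door below 0.1 N), for 0.2 s.
At the end, for the whole second after the job is handed in: the box stands upright with its front at least 12 mm inside the case's front plane (3 mm from its stop at most), and the door, let go, stays shut with its edge squeezing the frame's rubber (more than 5 N) (all of step 2); the robot touches nothing.
It fails at once if the robot pushed the door with more than 20 N or the box with more than 30 N (contact force between any of the fingers, the arm and door above 20 N or contact force between any of the fingers, the arm and sample_box above 30 N).
It fails at once if the door was slammed (over 0.12 m/s in the last 30 mm) (value of joint door below 0.03 m and velocity of joint door below -0.12 m/s).
It fails at once if another thing on the bench was moved by over 20 mm (distance of any of bowl, cutter, tile, guide_slat from where it was at the start of the episode above 0.02 m).
It also fails if it takes over 64 s, if anything falls off the work surface, if the arm or the gripper's body presses on something with over 40 N, if the wrist force passes 120 N, or if a joint passes its speed limit or range.

## Working session

There is one attempt and no reset: what is moved stays moved. The work goes in short steps, Python scripts to look and compute and a tool call to move; the robot and the scene stay as the last step left them, time stands still between calls to the robot, and variables do not carry over. Pictures are saved under pics/ and viewed, at most 10 in all, crops included, and the job is handed in when it is done.

Besides the shell and the picture viewer there is one more tool, called after "Call:" by a JSON object that holds its "api" and its "payload". servo_tool: Moves the arm, as the interface text tells. Its arguments: {"type":"object","properties":{"series":{"type":"string"}},"required":["series"]}

```bash
mkdir -p pics; cat > h.py <<'E'
import numpy as np,cv2
from station import monitor,cams,bot
def K(s):
    f=s["img"].shape[0]/2/np.tan(np.radians(s["fov_y"])/2); return f
def pts(s):
    f=K(s);d=s["depth"];v,u=np.mgrid[:d.shape[0],:d.shape[1]]
    c=np.stack([(u-s["cx"])/f*d,(v-s["cy"])/f*d,d],-1)
    return (c-s["t"])@s["R"]
def ray(s,u,v,z):
    f=K(s);o=-s["R"].T@s["t"];d=s["R"].T@np.array([(u-s["cx"])/f,(v-s["cy"])/f,1.])
    return o+d*(z-o[2])/d[2]
def proj(s,X):
    c=s["R"]@np.array(X)+s["t"];f=K(s);return c[0]/c[2]*f+s["cx"],c[1]/c[2]*f+s["cy"]
E
python3 - <<'E'
from h import *
import pickle
for n in("side","top"):
    s=cams.snapshot(n);pickle.dump(s,open(n+".pkl","wb"))
    cv2.imwrite(f"pics/{n}0.png",cv2.resize(s["img"][...,::-1],(768,576)))
    print(n,s["fov_y"],s["cx"],s["cy"],-s["R"].T@s["t"],s["R"][2])
print(monitor.sense())
E
```

```text
side 56.063358859445934 248.95288204540373 191.02569620277862 [ 0.5419679  -0.72863897  1.08665703] [-0.00579189  0.61139238 -0.79130639]
top 56.3998081596791 253.65469312219835 194.52804939186686 [ 3.40916196e-01 -8.45406321e-04  1.22561657e+00] [ 0.16954095  0.02581727 -0.98518492]
{'clock': 0.1, 'q': array([ 1.11302685e+00,  2.76523855e-01,  1.50600518e+00, -2.24103527e-05,
        1.36072412e+00, -1.20958680e-01]), 'joint_velocities': array([ 0.00073392, -0.00233034, -0.00324409,  0.00358548,  0.00332736,
       -0.0001025 ]), 'joint_efforts': array([ 1.81797368e-03, -4.05459881e+01, -2.37779599e+01,  7.02944468e-02,
        3.00318038e-02, -5.46428942e-05]), 'eef_pos': array([0.18979912, 0.54225665, 0.22669627]), 'tool_rot': array([-3.13994164e+00, -1.78613097e-04,  2.80478640e+00]), 'contact_force': array([-0.5456741 ,  0.33778647, -0.09580545]), 'ft_torque': array([-0.07773739,  0.04334444, -0.01584584]), 'grip_force': 0.0, 'width': 0.09358488472012932}
```

View pics/side0.png

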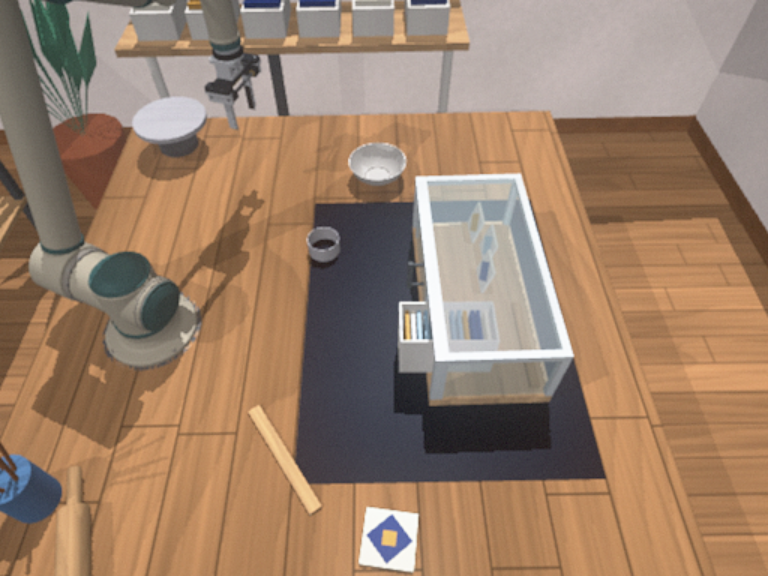

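View pics/top0.png

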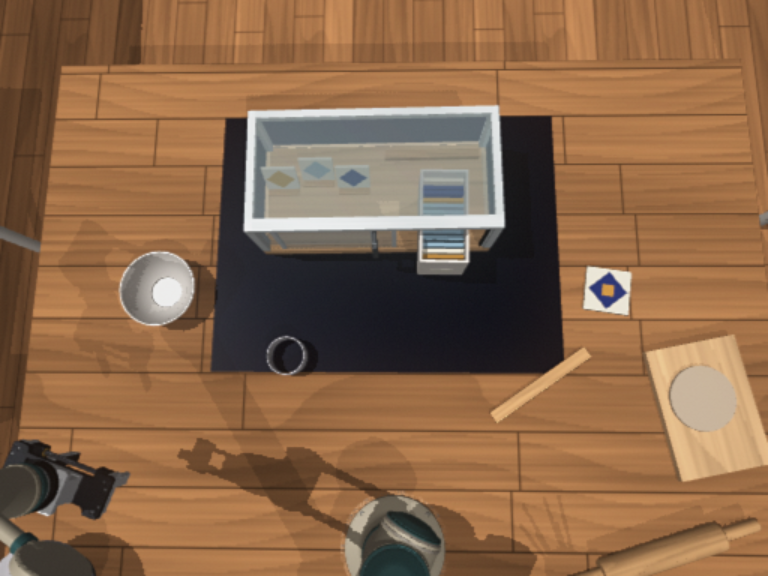

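The top view shows the case top's front edge from (245,231) to (504,227), the pull near (375,243), and the box's front top edge at about (417–468, 264), all at 1.5x scale. The cutter is at (287,355), the slat runs (491,420)–(590,350), and the tile is at (608,290).

```bash
python3 - <<'E'
from h import *
import pickle
t=pickle.load(open("top.pkl","rb"));s=pickle.load(open("side.pkl","rb"))
P=pts(t);Ps=pts(s)
# case top: white pixels in depth near z=.194
m=(abs(P[...,2]-.194)<.008)&(t["depth"]>0)
n,l,st,_=cv2.connectedComponentsWithStats(m.astype(np.uint8));k=1+st[1:,4].argmax();m=(l==k)
uv=np.argwhere(m)[:,::-1]
q=np.array([ray(t,u,v,.194)[:2] for u,v in uv])
r=cv2.minAreaRect(q.astype(np.float32));print("top rect",r,cv2.boxPoints(r),m.sum())
for nm,S,Q in(("top",t,P),("side",s,Ps)):
    # box front upper: z ~ .155
    mm=(abs(Q[...,2]-.155)<.006)&(Q[...,0]>.35)&(Q[...,0]<.62)&(S["depth"]>0)
    a=Q[mm];print(nm,mm.sum(),a.min(0) if len(a) else 0,a.max(0) if len(a) else 0)
for z,uv in((.194,[(245,231),(504,227)]),(.155,[(417,264),(468,264)]),(.175,[(375,233)])):
    for u,v in uv:print(z,ray(t,u/1.5,v/1.5,z))
for u,v,z in((399,303,.155),(399,347,.155),(431,355,.194),(414,180,.194),(414,264,.175),(414,283,.175)):print("side",u,v,ray(s,u/1.5,v/1.5,z))
def up(i,u0,v0,w,h,k):return cv2.resize(i["img"][v0:v0+h,u0:u0+w,::-1],None,fx=k,fy=k,interpolation=cv2.INTER_CUBIC)
A=up(t,155,135,190,55,4);B=up(s,255,110,130,170,3)
cv2.imwrite("pics/c1.png",A);cv2.imwrite("pics/c2.png",B)
E
```

```text
top rect ((0.7746477723121643, 0.044421613216400146), (0.26319944858551025, 0.5196637511253357), 0.8525985479354858) [[ 0.6391963   0.3022665 ]
 [ 0.6469289  -0.21733972]
 [ 0.91009927 -0.21342328]
 [ 0.90236664  0.30618295]] 13825
top 89 [ 0.58658307 -0.14859575  0.14918697] [0.61818668 0.04514988 0.15948936]
side 206 [ 0.35024863 -0.15421444  0.14903961] [0.6193668  1.32022687 0.16086705]
0.194 [0.64148939 0.2981615  0.194     ]
0.194 [ 0.64893259 -0.21756797  0.194     ]
0.155 [ 0.5827422  -0.04689364  0.155     ]
0.155 [ 0.58276163 -0.15042315  0.155     ]
0.175 [0.64245095 0.03849619 0.175     ]
side 399 303 [ 0.58895035 -0.05432207  0.155     ]
side 399 347 [ 0.58453206 -0.16297717  0.155     ]
side 431 355 [ 0.64264538 -0.20560408  0.194     ]
side 414 180 [0.63892084 0.28910806 0.194     ]
side 414 264 [0.62516323 0.03612966 0.175     ]
side 414 283 [ 0.62211279 -0.01682301  0.175     ]
```

View pics/c1.png

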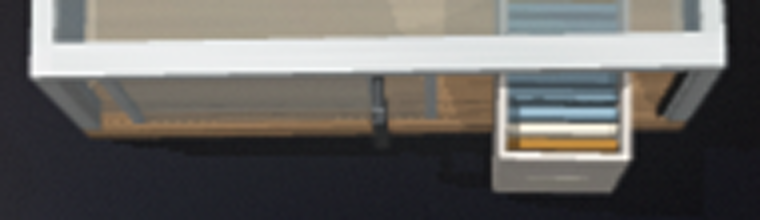

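View pics/c2.png

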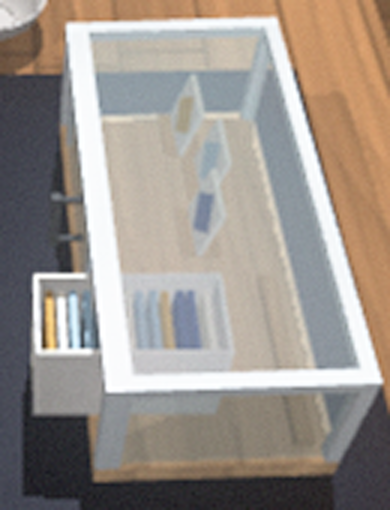

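The case is yawed about +0.015 rad, with its front-edge middle at (0.643, 0.0425). The box front is at x≈0.585, y≈-0.099. The pull sits at case y≈-0.004, so the opening is about 0.195. All of this fits the given sizes. I'll square the tool, travel to in front of the box, then tilt the fingers forward 45° so they can go under the head rail.

Call:
{"api": "servo_tool", "payload": {"series": "0 0 0 0 0 0 -0.12; 0 0 0 0 0 0 -0.12; 0 0 0 0 0 0 -0.112; 0 -0.018 -0.044 0 0 0 0; 0 -0.018 -0.044 0 0 0 0; 0 -0.018 -0.044 0 0 0 0; 0 -0.018 -0.044 0 0 0 0; 0 -0.018 -0.044 0 0 0 0; 0 -0.018 -0.044 0 0 0 0; 0 -0.018 -0.044 0 0 0 0"}}

```text
clock: 1.1
eef_pos: [0.3208, 0.2349, 0.2273]
tool_rot: [3.142, 0.0, -3.126]
contact_force: [0.5, 0.0, 0.3]
width: 0.0176
grip_force: 0.0
```

Call:
{"api": "servo_tool", "payload": {"series": "0 -0.018 -0.044 0 0 0 0; 0 -0.018 -0.044 0 0 0 0; 0 -0.018 -0.044 0 0 0 0; 0 -0.018 -0.044 0 0 0 0; 0 -0.018 -0.044 0 0 0 0; 0 -0.018 -0.044 0 0 0 0; 0 -0.018 -0.044 0 0 0 0; 0 -0.008 -0.022 0 0 0 0; 0 0 0 0 0 0 0; 0 0 0 0 0 0 0"}}

```text
clock: 2.1
eef_pos: [0.459, -0.0909, 0.2269]
tool_rot: [3.14, -0.002, -3.128]
contact_force: [-0.5, -0.3, 0.3]
width: 0.0002
grip_force: 0.0
```

Call:
{"api": "servo_tool", "payload": {"series": "0 0 0 0 0 -0.13 0; 0 0 0 0 0 -0.13 0; 0 0 0 0 0 -0.13 0; 0 0 0 0 0 -0.13 0; 0 0 0 0 0 -0.13 0; 0 0 0 0 0 -0.135 0; 0 0 0 0 0 0 0; 0 0 0 0 0 0 0"}}

```text
clock: 2.9
eef_pos: [0.467, -0.0737, 0.2404]
tool_rot: [-3.131, 0.735, -3.132]
contact_force: [0.3, -0.8, 1.0]
width: 0.0007
grip_force: 0.0
```

Call:
{"api": "servo_tool", "payload": {"series": "0 0.0065 -0.0046 0.0275 0 0 0; 0 0.0065 -0.0046 0.0275 0 0 0; 0 0.0065 -0.0046 0.0275 0 0 0; 0 0.0065 -0.0046 0.0275 0 0 0; 0 0.0065 -0.0046 0.0275 0 0 0; 0 0 0 0 0 0 0; 0 0 0 0 0 0 0"}}

```text
clock: 3.6
eef_pos: [0.5453, -0.0756, 0.1491]
tool_rot: [-3.107, 0.672, 3.128]
contact_force: [-0.4, 0.1, 0.5]
width: 0.0007
grip_force: 0.0
```

```bash
python3 - <<'E'
from h import *
s=cams.snapshot("side");t=cams.snapshot("top")
A=cv2.resize(s["img"][100:300,190:400,::-1],None,fx=2.8,fy=2.8)
B=cv2.resize(t["img"][60:260,150:360,::-1],None,fx=2.8,fy=2.8)
cv2.imwrite("pics/d1.png",A)
x=monitor.sense();print(x["q"],x["eef_pos"],x["contact_force"])
E
```

```text
[-0.40577889  0.06610932  2.24088187  0.84341515  0.27841644 -2.70378451] [ 0.54450414 -0.07610344  0.14992747] [-0.25185192  0.40061728 -0.13268104]
```

View pics/d1.png

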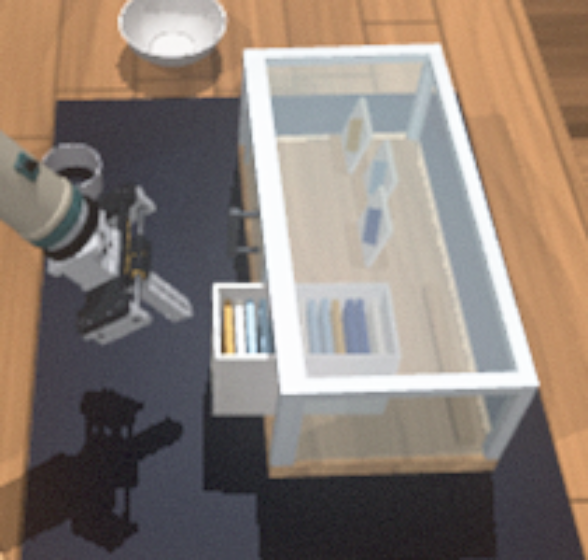

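The gripper is in front of the box, and the pull's brackets are at (240,212) and (245,250). Joint 6 has hit its limit (-2.70), so I'll make a half turn about the tool axis, which gives an equivalent pose.

Call:
{"api": "servo_tool", "payload": {"series": "0 0 0 -0.005 0 0 0.14; 0 0 0 -0.005 0 0 0.14; 0 0 0 0 0 0 0.14; 0 0 0 0 0 0 0.14; 0 0 0 0 0 0 0.14; 0 0 0 0 0 0 0.14; 0 0 0 0 0 0 0.14; 0 0 0 0 0 0 0.14; 0 0 0 0 0 0 0.14; 0 0 0 0 0 0 0.14"}}

```text
clock: 4.7
eef_pos: [0.5377, -0.0761, 0.1584]
tool_rot: [2.477, 0.13, 1.662]
contact_force: [1.2, -0.5, -0.1]
width: 0.0005
grip_force: 0.0
```

Call:
{"api": "servo_tool", "payload": {"series": "0 0 0 0 0 0 0.14; 0 0 0 0 0 0 0.14; 0 0 0 0 0 0 0.14; 0 0 0 0 0 0 0.14; 0 0 0 0 0 0 0.14; 0 0 0 0 0 0 0.14; 0 0 0 0 0 0 0.14; 0 0 0 0 0 0 0.14; 0 0 0 0 0 0 0.14; 0 0 0 0 0 0 0.14"}}

```text
clock: 5.7
eef_pos: [0.5377, -0.0761, 0.1584]
tool_rot: [2.853, -0.62, 0.4]
contact_force: [0.2, -0.4, 0.1]
width: 0.0006
grip_force: 0.0
```

Call:
{"api": "servo_tool", "payload": {"series": "0 0 0 0 0 0 0.14; 0 0 0 0 0 0 0.14; 0 0 0 0 0 0 0.06; 0 0 0 0 0 0 0; 0 0 0 0 0 0 0"}}

```text
clock: 6.2
eef_pos: [0.5378, -0.0761, 0.1579]
tool_rot: [3.104, -0.674, -0.013]
contact_force: [0.6, 0.2, 0.5]
width: 0.0003
grip_force: 0.0
```

```bash
cat >> h.py <<'E'
from scipy.spatial.transform import Rotation as Ro
def st():
    x=monitor.sense();R=Ro.from_euler("xyz",x["tool_rot"]).as_matrix()
    print("t",x["clock"],"q",x["q"].round(3),"p",x["eef_pos"].round(4),"tip",(x["eef_pos"]+R[:,2]*bot.tip_reach).round(4),"F",x["contact_force"].round(2));print("R",R.round(3).tolist())
    return x,R
def to(R,p,tip,n=1):  # tool shift that brings fingertips to world tip
    print("shift",(R.T@(np.array(tip)-(p+R[:,2]*bot.tip_reach))/n).round(4))
E
python3 -c "
from h import *
x,R=st();to(R,x['eef_pos'],[.565,-.099,.095])
Rt=np.array([[.7,0,.714],[0,-1,0],[.714,0,-.7]]);c=Ro.from_euler('z',.015).as_matrix()
print(Ro.from_matrix(R.T@c@Rt).as_rotvec())"
```

```text
t 6.2 q [-0.413  0.042  2.24   0.789  0.299  0.488] p [ 0.5378 -0.0761  0.1579] tip [ 0.5515 -0.0771  0.1407] F [0.59 0.22 0.51]
R [[0.781, -0.036, 0.623], [-0.01, -0.999, -0.045], [0.624, 0.029, -0.781]]
shift [-0.0178  0.0201  0.0451]
[ 0.0559264   0.12151454 -0.01845645]
```

Call:
{"api": "servo_tool", "payload": {"series": "0 -0.0052 0.0033 0.009 0 0 0; 0 -0.0052 0.0033 0.009 0 0 0; 0 -0.0052 0.0033 0.009 0 0 0; 0 -0.0052 0.0033 0.009 0 0 0; 0 -0.0052 0.0033 0.009 0 0 0; 0 -0.0052 0.0033 0.009 0 0 0; 0 0 0 0 0 0 0; 0 0 0 0 0 0 0"}}

```text
clock: 7.0
eef_pos: [0.5464, -0.0977, 0.0961]
tool_rot: [3.106, -0.673, -0.015]
contact_force: [0.4, 0.2, 0.6]
width: 0.0006
grip_force: 0.0
```

```bash
python3 -c "
from h import *
x,R=st();to(R,x['eef_pos'],[.565,-.099,.08]);print('10mm x',R.T@[.01,0.00015,0])"
```

```text
t 7.0 q [-0.464  0.182  2.311  1.518  0.241 -0.304] p [ 0.5464 -0.0977  0.0961] tip [ 0.5601 -0.0987  0.0789] F [0.43 0.17 0.56]
R [[0.782, -0.037, 0.622], [-0.012, -0.999, -0.045], [0.623, 0.028, -0.782]]
shift [0.0045 0.0001 0.0022]
10mm x [ 0.00781811 -0.00051787  0.00621542]
```

Call:
{"api": "servo_tool", "payload": {"series": "0 0.0023 -0.0002 0.0019 0 0 0; 0 0.0023 -0.0002 0.0019 0 0 0; 0 0.0023 -0.0002 0.0019 0 0 0; 0 0.0023 -0.0002 0.0019 0 0 0; 0 0.0023 -0.0002 0.0019 0 0 0; 0 0.0023 -0.0002 0.0019 0 0 0; 0 0.0023 -0.0002 0.0019 0 0 0; 0 0.0023 -0.0002 0.0019 0 0 0; 0 0.0023 -0.0002 0.0019 0 0 0; 0 0.0023 -0.0002 0.0019 0 0 0"}}

```text
clock: 8.0
eef_pos: [0.5755, -0.0966, 0.095]
tool_rot: [3.106, -0.672, -0.015]
contact_force: [-6.8, -1.2, 5.7]
width: 0.0002
grip_force: 3.4
```

Call:
{"api": "servo_tool", "payload": {"series": "0 0.0023 -0.0002 0.0019 0 0 0; 0 0.0023 -0.0002 0.0019 0 0 0; 0 0.0023 -0.0002 0.0019 0 0 0; 0 0.0023 -0.0002 0.0019 0 0 0; 0 0.0023 -0.0002 0.0019 0 0 0; 0 0.0023 -0.0002 0.0019 0 0 0; 0 0.0023 -0.0002 0.0019 0 0 0; 0 0.0023 -0.0002 0.0019 0 0 0; 0 0.0023 -0.0002 0.0019 0 0 0; 0 0.0023 -0.0002 0.0019 0 0 0"}}

```text
clock: 9.0
eef_pos: [0.6054, -0.0957, 0.0946]
tool_rot: [3.106, -0.672, -0.015]
contact_force: [-7.7, 0.4, 6.1]
width: 0.0008
grip_force: 3.7
```

```bash
python3 -c "
from h import *
x,R=st()"
```

```text
t 9.0 q [-0.389  0.253  2.201  1.375  0.199 -0.095] p [ 0.6054 -0.0957  0.0946] tip [ 0.6191 -0.0967  0.0774] F [-7.67  0.38  6.06]
R [[0.782, -0.037, 0.622], [-0.012, -0.999, -0.045], [0.623, 0.028, -0.782]]
```

Call:
{"api": "servo_tool", "payload": {"series": "0 0.0023 -0.0002 0.0019 0 0 0; 0 0.0023 -0.0002 0.0019 0 0 0; 0 0.0023 -0.0002 0.0019 0 0 0; 0 0.0023 -0.0002 0.0019 0 0 0; 0 0.0023 -0.0002 0.0019 0 0 0; 0 0.0023 -0.0002 0.0019 0 0 0; 0 0.0023 -0.0002 0.0019 0 0 0; 0 0.0023 -0.0002 0.0019 0 0 0; 0 0.0016 -0.0001 0.0012 0 0 0; 0 0.0008 0 0.0006 0 0 0"}}

```text
clock: 10.0
eef_pos: [0.6324, -0.0949, 0.0943]
tool_rot: [3.107, -0.672, -0.015]
contact_force: [-7.4, 0.5, 5.8]
width: 0.0005
grip_force: 3.6
```

Call:
{"api": "servo_tool", "payload": {"series": "0 0.0008 0 0.0006 0 0 0; 0 0.0008 0 0.0006 0 0 0; 0 0.0008 0 0.0006 0 0 0"}}

```text
clock: 10.3
eef_pos: [0.6352, -0.0949, 0.0943]
tool_rot: [3.107, -0.672, -0.015]
contact_force: [-8.2, 0.6, 6.2]
width: 0.0008
grip_force: 3.5
```

```bash
python3 -c "
from h import *
x,R=st()
t=cams.snapshot('top');s=cams.snapshot('side')
A=cv2.resize(s['img'][130:260,230:390,::-1],None,fx=3.6,fy=3.6)
cv2.imwrite('pics/e1.png',A)"
```

```text
t 10.3 q [-0.36   0.287  2.142  1.252  0.188  0.052] p [ 0.6352 -0.0949  0.0943] tip [ 0.6489 -0.0959  0.0771] F [-8.19  0.62  6.17]
R [[0.782, -0.037, 0.622], [-0.012, -0.999, -0.044], [0.623, 0.027, -0.782]]
```

View pics/e1.png

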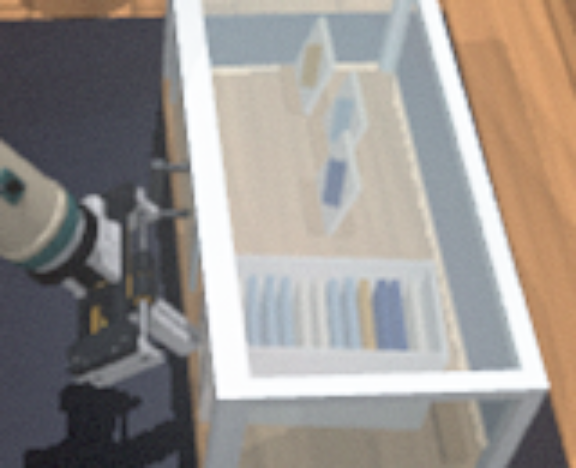

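The box is nearly in, moving straight with a steady ~8 N push, and the gripper body is clear of the rail. I'll creep forward to the stop.

Call:
{"api": "servo_tool", "payload": {"series": "0 0.0008 0 0.0006 0 0 0; 0 0.0008 0 0.0006 0 0 0; 0 0.0008 0 0.0006 0 0 0; 0 0.0004 0 0.0003 0 0 0"}}

```text
clock: 10.8
eef_pos: [0.6388, -0.095, 0.0944]
tool_rot: [3.107, -0.672, -0.015]
contact_force: [-6.9, 0.6, 5.6]
width: 0.001
grip_force: 3.3
```

Call:
{"api": "servo_tool", "payload": {"series": "0 0.0004 0 0.0003 0 0 0; 0 0.0004 0 0.0003 0 0 0; 0 0.0004 0 0.0003 0 0 0; 0 0.0004 0 0.0003 0 0 0"}}

```text
clock: 11.2
eef_pos: [0.6407, -0.095, 0.0944]
tool_rot: [3.107, -0.672, -0.015]
contact_force: [-6.0, 1.2, 5.5]
width: 0.0006
grip_force: 3.3
```

Call:
{"api": "servo_tool", "payload": {"series": "0 0.0004 0 0.0003 0 0 0; 0 0.0004 0 0.0003 0 0 0; 0 0.0004 0 0.0003 0 0 0; 0 0.0004 0 0.0003 0 0 0"}}

```text
clock: 11.6
eef_pos: [0.642, -0.095, 0.0943]
tool_rot: [3.107, -0.671, -0.015]
contact_force: [-12.3, -0.2, 9.2]
width: 0.0005
grip_force: 6.1
```

Call:
{"api": "servo_tool", "payload": {"series": "0 0.0004 0 0.0003 0 0 0; 0 0 0 0 0 0 0"}}

```text
clock: 11.8
eef_pos: [0.6421, -0.0951, 0.0943]
tool_rot: [3.107, -0.671, -0.015]
contact_force: [-12.6, -0.1, 10.2]
width: 0.0003
grip_force: 6.3
```

```bash
python3 -c "
from h import *
x,R=st();print('X-10',R.T@[-.01,-.00015,0],'Y-10',R.T@[.00015,-.01,0],'Z10',R.T@[0,0,.01])"
```

```text
t 11.8 q [-0.354  0.295  2.128  1.21   0.186  0.099] p [ 0.6421 -0.0951  0.0943] tip [ 0.6558 -0.096   0.0771] F [-12.61  -0.12  10.2 ]
R [[0.783, -0.037, 0.621], [-0.012, -0.999, -0.044], [0.622, 0.027, -0.783]]
X-10 [-0.0078283   0.00051886 -0.0062025 ] Y-10 [0.00023614 0.0099839  0.00053715] Z10 [ 0.00621898  0.00027398 -0.00782619]
```

The box is on its stop: the force rose to 12.6 N and the motion stopped. Now I'll back off and steepen the tool for the pull.

Call:
{"api": "servo_tool", "payload": {"series": "0 -0.0008 0 -0.0006 0 0 0; 0 -0.0023 0.0002 -0.0019 0 0 0; 0 -0.0078 0.0005 -0.0062 0 0 0; 0 -0.0078 0.0005 -0.0062 0 0 0; 0 -0.0078 0.0005 -0.0062 0 0 0; 0 -0.0078 0.0005 -0.0062 0 0 0; 0 -0.0078 0.0005 -0.0062 0 0 0; 0 -0.0078 0.0005 -0.0062 0 0 0; 0 -0.0078 0.0005 -0.0062 0 0 0; 0 0 0 0 0 0 0"}}

```text
clock: 12.8
eef_pos: [0.5693, -0.0964, 0.0943]
tool_rot: [3.107, -0.672, -0.016]
contact_force: [0.3, -0.1, -0.2]
width: 0.0004
grip_force: 0.0
```

Call:
{"api": "servo_tool", "payload": {"series": "0 0.004 0 -0.005 0 -0.08 0; 0 0.004 0 -0.005 0 -0.08 0; 0 0.004 0 -0.005 0 -0.08 0; 0 0.004 0 -0.005 0 -0.08 0; 0 0.004 0 -0.005 0 -0.05 0; 0 0.004 0 -0.006 0 0 0; 0 0.004 0 -0.006 0 0 0; 0 0 0 0 0 0 0; 0 0 0 0 0 0 0"}}

```text
clock: 13.7
eef_pos: [0.5794, -0.0795, 0.1274]
tool_rot: [-3.13, -0.508, -0.01]
contact_force: [0.9, -0.0, 0.6]
width: 0.0006
grip_force: 0.0
```

```bash
python3 -c "
from h import *
x,R=st();to(R,x['eef_pos'],[.565,.08,.12],8)
c=Ro.from_euler('z',.015).as_matrix();p=.3
Rt=c@np.array([[np.cos(p),0,np.sin(p)],[0,-1,0],[np.sin(p),0,-np.cos(p)]])
print(Ro.from_matrix(R.T@Rt).as_rotvec())
t=cams.snapshot('top');print('box front pred px',proj(t,[.66,-.10,.155]),'pull',proj(t,[.614,.0385,.175]))
P=pts(t);m=(abs(P[...,2]-.155)<.005)&(P[...,0]>.6)&(P[...,0]<.68);print(m.sum(),P[m].min(0),P[m].max(0))
cv2.imwrite('pics/f1.png',cv2.resize(t['img'][90:230,150:350,::-1],None,fx=3.6,fy=3.6))"
```

```text
t 13.7 q [-0.372  0.174  2.064  0.421  0.463  0.87 ] p [ 0.5794 -0.0795  0.1274] tip [ 0.5901 -0.0794  0.1082] F [ 0.88 -0.01  0.6 ]
R [[0.874, -0.005, 0.486], [-0.009, -1.0, 0.006], [0.486, -0.01, -0.874]]
shift [-0.0022 -0.0199 -0.0027]
[-0.00112437 -0.20811345 -0.02225975]
box front pred px (np.float64(295.07234548357144), np.float64(151.57852047452835)) pull (np.float64(249.92714282070165), np.float64(164.4346822457503))
95 [ 0.61118136 -0.21384024  0.15005321] [0.65310028 0.30018732 0.15977498]
```

View pics/f1.png

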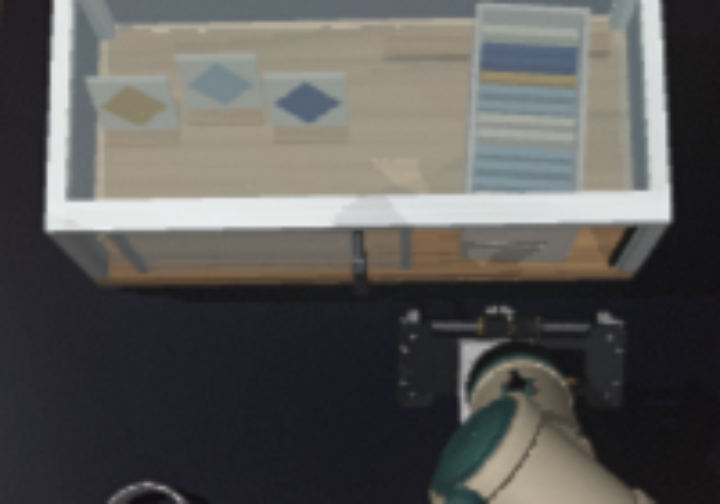

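The box front is under the rail at (465–580, 190–260) and the pull is at (358,260) in the crop, i.e. full-picture (249.4,162), as predicted. Now I'll go to the pull's left side.

Call:
{"api": "servo_tool", "payload": {"series": "0 -0.01 0 -0.004 0 -0.07 -0.007; 0 -0.01 0 -0.003 0 -0.07 -0.007; 0 -0.01 0 -0.002 0 -0.07 -0.007; 0 0 -0.02 0 0 0 0; 0 0 -0.02 0 0 0 0; 0 0 -0.02 0 0 0 0; 0 0 -0.02 0 0 0 0; 0 0 -0.02 0 0 0 0; 0 0 -0.02 0 0 0 0; 0 0 -0.02 0 0 0 0"}}

```text
clock: 14.75
eef_pos: [0.546, 0.061, 0.1224]
tool_rot: [-3.14, -0.297, 0.014]
contact_force: [0.3, 0.4, -0.0]
width: 0.0007
grip_force: 0.0
```

Call:
{"api": "servo_tool", "payload": {"series": "0 0 -0.02 0 0 0 0; 0 0 0 0 0 0 0; 0 0 0 0 0 0 0"}}

```text
clock: 15.05
eef_pos: [0.546, 0.0802, 0.1227]
tool_rot: [-3.141, -0.297, 0.015]
contact_force: [-0.3, -0.2, 0.0]
width: 0.0002
grip_force: 0.0
```

```bash
python3 -c "
from h import *
x,R=st();to(R,x['eef_pos'],[.57,.08,.12]);print('fwd60',R.T@[.06,0.001,0],'Y-10',R.T@[.00015,-.01,0])"
```

```text
t 15.05 q [ 2.000e-02  1.910e-01  1.956e+00 -1.000e-03  6.970e-01  1.576e+00] p [0.546  0.0802 0.1227] tip [0.5525 0.0803 0.1016] F [-0.34 -0.21  0.03]
R [[0.956, 0.016, 0.293], [0.015, -1.0, 0.005], [0.293, -0.001, -0.956]]
shift [ 0.0221  0.0006 -0.0124]
fwd60 [ 5.73766016e-02 -5.96613742e-05  1.75761778e-02] Y-10 [-4.49864676e-06  1.00011205e-02 -8.26131515e-06]
```

Call:
{"api": "servo_tool", "payload": {"series": "0 0.0128 0 0.0012 0 0 0; 0 0.0128 0 0.0012 0 0 0; 0 0.0128 0 0.0012 0 0 0; 0 0.0128 0 0.0012 0 0 0; 0 0.0128 0 0.0012 0 0 0; 0 0.0128 0 0.0012 0 0 0; 0 0 0 0 0 0 0; 0 0 0 0 0 0 0"}}

```text
clock: 15.85
eef_pos: [0.622, 0.0812, 0.1386]
tool_rot: [-3.141, -0.297, 0.014]
contact_force: [-0.3, 0.3, -0.4]
width: 0.0005
grip_force: 0.0
```

Call:
{"api": "servo_tool", "payload": {"series": "0 0 0.003 0 0 0 0; 0 0 0.003 0 0 0 0; 0 0 0.003 0 0 0 0; 0 0 0.003 0 0 0 0; 0 0 0.002 0 0 0 0; 0 0 0.002 0 0 0 0; 0 0 0.002 0 0 0 0; 0 0 0.002 0 0 0 0"}}

```text
clock: 16.65
eef_pos: [0.6224, 0.061, 0.1389]
tool_rot: [-3.141, -0.298, 0.014]
contact_force: [0.1, -0.1, -1.2]
width: 0.0003
grip_force: 0.0
```

```bash
python3 -c "
from h import *
x,R=st()"
```

```text
t 16.65 q [-0.02   0.274  1.789  0.015  0.781  1.527] p [0.6224 0.061  0.1389] tip [0.6289 0.0612 0.1179] F [ 0.14 -0.14 -1.21]
R [[0.956, 0.015, 0.294], [0.014, -1.0, 0.005], [0.294, -0.001, -0.956]]
```

Call:
{"api": "servo_tool", "payload": {"series": "0 0 0.002 0 0 0 0; 0 0 0.002 0 0 0 0; 0 0 0.002 0 0 0 0; 0 0 0.002 0 0 0 0; 0 0 0.002 0 0 0 0"}}

```text
clock: 17.15
eef_pos: [0.6226, 0.0529, 0.1389]
tool_rot: [-3.138, -0.299, 0.013]
contact_force: [-0.2, 6.3, 1.6]
width: 0.0007
grip_force: 3.1
```

Call:
{"api": "servo_tool", "payload": {"series": "0 0 0.003 0 0 0 0; 0 0 0.004 0 0 0 0; 0 0 0.005 0 0 0 0; 0 0 0.005 0 0 0 0; 0 0 0.005 0 0 0 0; 0 0 0.005 0 0 0 0; 0 0 0.005 0 0 0 0; 0 0 0.005 0 0 0 0; 0 0 0.005 0 0 0 0; 0 0 0.005 0 0 0 0"}}

```text
clock: 18.15
eef_pos: [0.6233, 0.0058, 0.1389]
tool_rot: [-3.138, -0.299, 0.013]
contact_force: [1.0, 7.1, 0.5]
width: 0.0004
grip_force: 3.1
```

```bash
python3 -c "
from h import *
x,R=st()"
```

```text
t 18.15 q [-0.13   0.27   1.794  0.065  0.783  1.388] p [0.6233 0.0058 0.1389] tip [0.6297 0.006  0.1179] F [1.01 7.12 0.51]
R [[0.956, 0.014, 0.294], [0.013, -1.0, 0.008], [0.294, -0.004, -0.956]]
```

Call:
{"api": "servo_tool", "payload": {"series": "0 0 0.005 0 0 0 0; 0 0 0.005 0 0 0 0; 0 0 0.005 0 0 0 0; 0 0 0.005 0 0 0 0; 0 0 0.005 0 0 0 0; 0 0 0.005 0 0 0 0; 0 0 0.005 0 0 0 0; 0 0 0.005 0 0 0 0; 0 0 0.005 0 0 0 0; 0 0 0.005 0 0 0 0"}}

```text
clock: 19.15
eef_pos: [0.624, -0.0441, 0.1389]
tool_rot: [-3.138, -0.298, 0.013]
contact_force: [0.0, 6.9, 1.3]
width: 0.0006
grip_force: 3.2
```

Call:
{"api": "servo_tool", "payload": {"series": "0 0 0.005 0 0 0 0; 0 0 0.005 0 0 0 0; 0 0 0.005 0 0 0 0; 0 0 0.005 0 0 0 0; 0 0 0.005 0 0 0 0; 0 0 0.005 0 0 0 0; 0 0 0.005 0 0 0 0; 0 0 0.004 0 0 0 0; 0 0 0.003 0 0 0 0; 0 0 0.002 0 0 0 0"}}

```text
clock: 20.15
eef_pos: [0.6246, -0.0878, 0.139]
tool_rot: [-3.137, -0.298, 0.013]
contact_force: [1.3, 7.4, 1.5]
width: 0.0006
grip_force: 3.5
```

```bash
python3 -c "
from h import *
x,R=st()"
```

```text
t 20.15 q [-0.307  0.283  1.775  0.135  0.806  1.17 ] p [ 0.6246 -0.0878  0.139 ] tip [ 0.6311 -0.0876  0.1179] F [1.28 7.35 1.51]
R [[0.956, 0.015, 0.294], [0.013, -1.0, 0.008], [0.294, -0.004, -0.956]]
```

Call:
{"api": "servo_tool", "payload": {"series": "0 0 0.002 0 0 0 0; 0 0 0.002 0 0 0 0; 0 0 0.002 0 0 0 0; 0 0 0.002 0 0 0 0; 0 0 0.002 0 0 0 0; 0 0 0.002 0 0 0 0; 0 0 0.002 0 0 0 0; 0 0 0.002 0 0 0 0; 0 0 0.001 0 0 0 0"}}

```text
clock: 21.05
eef_pos: [0.6249, -0.1047, 0.1389]
tool_rot: [-3.137, -0.298, 0.013]
contact_force: [1.4, 6.9, 1.0]
width: 0.0008
grip_force: 3.4
```

Call:
{"api": "servo_tool", "payload": {"series": "0 0 0.001 0 0 0 0; 0 0 0.001 0 0 0 0; 0 0 0.001 0 0 0 0"}}

```text
clock: 21.35
eef_pos: [0.6249, -0.1076, 0.1389]
tool_rot: [-3.137, -0.298, 0.013]
contact_force: [0.6, 6.8, 2.7]
width: 0.0002
grip_force: 3.5
```

Call:
{"api": "servo_tool", "payload": {"series": "0 0 0.0006 0 0 0 0; 0 0 0.0006 0 0 0 0; 0 0 0.0006 0 0 0 0"}}

```text
clock: 21.65
eef_pos: [0.6249, -0.1094, 0.1389]
tool_rot: [-3.137, -0.298, 0.013]
contact_force: [0.5, 7.2, 0.7]
width: 0.0005
grip_force: 3.4
```

Call:
{"api": "servo_tool", "payload": {"series": "0 0 0.0006 0 0 0 0; 0 0 0.0006 0 0 0 0; 0 0 0.0006 0 0 0 0"}}

```text
clock: 21.95
eef_pos: [0.6249, -0.1112, 0.1389]
tool_rot: [-3.137, -0.298, 0.013]
contact_force: [-0.2, 7.3, 1.6]
width: 0.0002
grip_force: 3.4
```

Call:
{"api": "servo_tool", "payload": {"series": "0 0 0.0006 0 0 0 0; 0 0 0.0006 0 0 0 0; 0 0 0.0006 0 0 0 0"}}

```text
clock: 22.25
eef_pos: [0.625, -0.113, 0.1389]
tool_rot: [-3.137, -0.298, 0.013]
contact_force: [0.7, 7.2, 2.1]
width: 0.0003
grip_force: 3.4
```

Call:
{"api": "servo_tool", "payload": {"series": "0 0 0.0006 0 0 0 0; 0 0 0.0006 0 0 0 0; 0 0 0.0006 0 0 0 0"}}

```text
clock: 22.55
eef_pos: [0.625, -0.1148, 0.1389]
tool_rot: [-3.137, -0.298, 0.013]
contact_force: [0.4, 7.4, 2.6]
width: 0.0008
grip_force: 3.4
```

Call:
{"api": "servo_tool", "payload": {"series": "0 0 0.0006 0 0 0 0; 0 0 0.0006 0 0 0 0; 0 0 0.0006 0 0 0 0"}}

```text
clock: 22.85
eef_pos: [0.625, -0.1165, 0.1389]
tool_rot: [-3.137, -0.298, 0.013]
contact_force: [1.1, 7.0, 1.3]
width: 0.0002
grip_force: 3.4
```

Call:
{"api": "servo_tool", "payload": {"series": "0 0 0.0006 0 0 0 0; 0 0 0.0006 0 0 0 0; 0 0 0.0006 0 0 0 0"}}

```text
clock: 23.15
eef_pos: [0.6251, -0.1184, 0.1389]
tool_rot: [-3.137, -0.298, 0.013]
contact_force: [0.8, 6.0, 0.7]
width: 0.0007
grip_force: 3.4
```

Call:
{"api": "servo_tool", "payload": {"series": "0 0 0.0006 0 0 0 0; 0 0 0.0006 0 0 0 0; 0 0 0.0006 0 0 0 0"}}

```text
clock: 23.45
eef_pos: [0.6251, -0.1201, 0.1389]
tool_rot: [-3.137, -0.298, 0.013]
contact_force: [1.4, 7.1, 2.2]
width: 0.0005
grip_force: 3.4
```

Call:
{"api": "servo_tool", "payload": {"series": "0 0 0.0006 0 0 0 0; 0 0 0.0006 0 0 0 0; 0 0 0.0006 0 0 0 0"}}

```text
clock: 23.75
eef_pos: [0.6251, -0.1219, 0.1389]
tool_rot: [-3.137, -0.298, 0.013]
contact_force: [1.3, 7.7, 2.6]
width: 0.0003
grip_force: 3.5
```

Call:
{"api": "servo_tool", "payload": {"series": "0 0 0.0006 0 0 0 0; 0 0 0.0006 0 0 0 0; 0 0 0.0006 0 0 0 0"}}

```text
clock: 24.05
eef_pos: [0.6251, -0.1237, 0.1389]
tool_rot: [-3.137, -0.298, 0.013]
contact_force: [1.4, 6.7, 2.6]
width: 0.0005
grip_force: 3.5
```

Call:
{"api": "servo_tool", "payload": {"series": "0 0 0.0006 0 0 0 0; 0 0 0.0006 0 0 0 0; 0 0 0.0006 0 0 0 0"}}

```text
clock: 24.35
eef_pos: [0.6251, -0.1255, 0.1389]
tool_rot: [-3.137, -0.298, 0.013]
contact_force: [1.4, 7.7, 1.7]
width: 0.0005
grip_force: 3.5
```

Call:
{"api": "servo_tool", "payload": {"series": "0 0 0.0006 0 0 0 0; 0 0 0.0006 0 0 0 0; 0 0 0.0006 0 0 0 0"}}

```text
clock: 24.65
eef_pos: [0.6252, -0.1273, 0.1389]
tool_rot: [-3.137, -0.298, 0.013]
contact_force: [0.7, 6.2, 1.5]
width: 0.0005
grip_force: 3.5
```

Call:
{"api": "servo_tool", "payload": {"series": "0 0 0.0006 0 0 0 0; 0 0 0.0006 0 0 0 0; 0 0 0.0006 0 0 0 0"}}

```text
clock: 24.95
eef_pos: [0.6252, -0.1281, 0.1389]
tool_rot: [-3.135, -0.298, 0.013]
contact_force: [1.4, 10.0, 2.1]
width: 0.0006
grip_force: 5.2
```

The rubber has been met (10 N). I'll press in small steps.

Call:
{"api": "servo_tool", "payload": {"series": "0 0 0.0005 0 0 0 0; 0 0 0.0005 0 0 0 0; 0 0 0 0 0 0 0"}}

```text
clock: 25.25
eef_pos: [0.6252, -0.1285, 0.1389]
tool_rot: [-3.134, -0.298, 0.013]
contact_force: [1.3, 10.8, 2.8]
width: 0.0003
grip_force: 5.6
```

Call:
{"api": "servo_tool", "payload": {"series": "0 0 0.0005 0 0 0 0; 0 0 0.0005 0 0 0 0; 0 0 0 0 0 0 0"}}

```text
clock: 25.55
eef_pos: [0.6252, -0.1289, 0.139]
tool_rot: [-3.133, -0.298, 0.012]
contact_force: [2.1, 13.0, 2.0]
width: 0.0005
grip_force: 6.4
```

Call:
{"api": "servo_tool", "payload": {"series": "0 0 0.0005 0 0 0 0; 0 0 0.0005 0 0 0 0; 0 0 0 0 0 0 0"}}

```text
clock: 25.85
eef_pos: [0.6252, -0.1293, 0.139]
tool_rot: [-3.132, -0.298, 0.012]
contact_force: [2.4, 14.9, 3.1]
width: 0.0004
grip_force: 7.3
```

Call:
{"api": "servo_tool", "payload": {"series": "0 0 0.0004 0 0 0 0; 0 0 0.0003 0 0 0 0; 0 0 0 0 0 0 0"}}

```text
clock: 26.15
eef_pos: [0.6251, -0.1293, 0.1389]
tool_rot: [-3.13, -0.298, 0.012]
contact_force: [1.6, 15.7, 3.3]
width: 0.0002
grip_force: 8.2
```

```bash
python3 -c "
from h import *
x,R=st()
print([monitor.sense()['contact_force'].round(1) for _ in range(3)])"
```

```text
t 26.15 q [-0.385  0.297  1.754  0.169  0.826  1.074] p [ 0.6251 -0.1293  0.1389] tip [ 0.6316 -0.1289  0.1179] F [ 1.58 15.72  3.32]
R [[0.956, 0.015, 0.293], [0.011, -1.0, 0.015], [0.294, -0.011, -0.956]]
[array([ 1.6, 15.7,  3.3]), array([ 1.6, 15.7,  3.3]), array([ 1.6, 15.7,  3.3])]
```

It's solid: 16 N and no more travel. Now I'll release gently to +y, then retreat.

Call:
{"api": "servo_tool", "payload": {"series": "0 0 -0.001 0 0 0 0; 0 0 -0.001 0 0 0 0; 0 0 -0.001 0 0 0 0; 0 0 -0.001 0 0 0 0; 0 0 -0.002 0 0 0 0; 0 0 -0.002 0 0 0 0; 0 0 -0.004 0 0 0 0; 0 0 -0.004 0 0 0 0; 0 0 -0.004 0 0 0 0; 0 0 0 0 0 0 0"}}

```text
clock: 27.15
eef_pos: [0.6248, -0.1146, 0.1387]
tool_rot: [-3.141, -0.298, 0.015]
contact_force: [-0.6, -0.3, -0.7]
width: 0.0002
grip_force: 0.0
```

Call:
{"api": "servo_tool", "payload": {"series": "0 -0.015 0 -0.005 0 0 0; 0 -0.015 0 -0.005 0 0 0; 0 -0.015 0 -0.005 0 0 0; 0 -0.015 0 -0.005 0 0 0; 0 -0.015 0 -0.005 0 0 0; 0 -0.015 0 -0.005 0 0 0; 0 0 0 0 0 0 0; 0 0 0 0 0 0 0"}}

```text
clock: 27.95
eef_pos: [0.5303, -0.1168, 0.1415]
tool_rot: [-3.141, -0.3, 0.014]
contact_force: [0.8, -0.7, 0.1]
width: 0.0004
grip_force: 0.0
```

```bash
python3 -c "
from h import *
x,R=st()
t=cams.snapshot('top')
cv2.imwrite('pics/g1.png',cv2.resize(t['img'][90:230,150:350,::-1],None,fx=3.6,fy=3.6))"
```

```text
t 27.95 q [-0.433  0.159  1.942  0.183  0.777  1.01 ] p [ 0.5303 -0.1168  0.1415] tip [ 0.5368 -0.1167  0.1204] F [ 0.8  -0.69  0.13]
R [[0.955, 0.014, 0.295], [0.013, -1.0, 0.004], [0.295, -0.0, -0.955]]
```

View pics/g1.png

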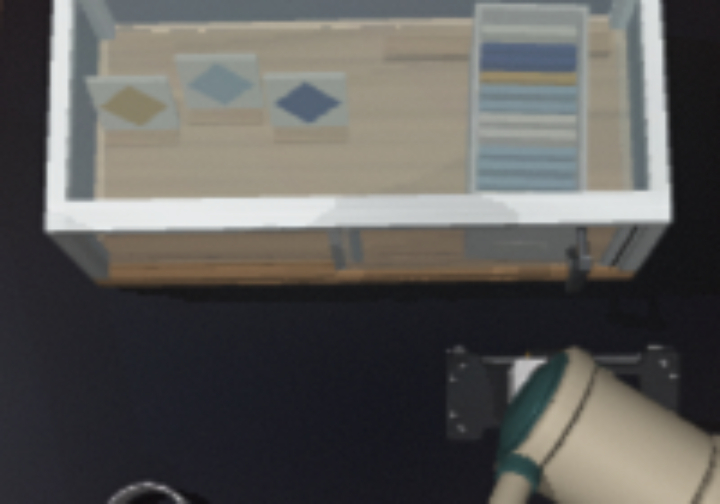

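The door is shut with the pull at (580,260), the box is inside, and the gripper is clear. I'm handing in.

```bash
python3 -c "
from station import bot
print(bot.job_done())"
```

```text
the job is handed in; nothing more can be done
None
```

I pushed the box back to its stop (about 16 N peak), pressed the door solid on its rubber strip (16 N) and let it go; the camera shows it still shut. I handed the job in at about 28 s and it returned no verdict.

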